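# Set the length stop of a cigar tuck cutter and hold its hidden bolt head

## Robot

A 7-joint arm with a two-finger parallel gripper is mounted at the origin on the work surface. World frame = base frame: x ahead of the robot, y to its left, z up, the work surface at z = 0. Lengths are in m, angles in rad, forces in N, time in s.
With the tool pointing down it reaches from about 0.425 to 0.95 m from the base axis. Payload 4.7 kg.
Tool frame: the origin (TCP) lies on the centre line of the jaws, within the pads' length; the fingertips stand robot.nose_length ahead of it and the grasp point (between the pads) lies 8 mm behind it (robot.nose_length is the distance from the TCP to the fingertips, in m); z points along the fingers, x is the direction in which the jaws open and shut, and the axes are right-handed (so a half turn about z gives the same grasp; the last joint's range is limited). The gripper opens to 85 mm and grips with 20 to 120 N. Pads are 22 mm wide; open, the fingers measure 114 mm over their backs; the gripper's body (76 mm by 85 mm) begins 54 mm behind the grasp point. The pads swing forward as they close: fully open they stand 13 mm farther back than shut.
Start: joints at [-1.258, 0.469, -0.049, 1.532, 0.024, 1.141, -0.082], TCP at [0.226, 0.636, 0.242] pointing down, gripper open.
Joint ranges: [-2.59, 2.59], [-0.33, 1.99], [-1.39, 1.29], [0.1, 2.45], [-1.04, 4.18], [0.21, 1.99], [-2.66, 2.66]. Speed limits (rad/s): [2.57, 2.57, 3.14, 3.14, 3.14, 3.14, 3.14].

## Interface

Orientations are given as [roll, pitch, yaw] about the fixed x, y, z axes, in that order (R = Rz(yaw) Ry(pitch) Rx(roll)).
In Python, from plant import robot gives the robot as it stands. Calls block until the motion is done:
- robot.goto(position, orientation): joint-space move of the TCP to a pose.
- robot.move_straight(position, vel=0.15, attitude=None, contact_N=None): straight line of the TCP; attitude=None keeps the orientation; vel is the mean speed in m/s. With contact_N (N) it stops when the force on the tool has changed by that much, and returns True; else False.
- robot.move_joints(angles): joint-space move.
- robot.grip(opening, strength=None): opening from 0.0 (shut) to 1.0 (fully open); strength is the grip in N (None keeps the last); returns when the fingers have stopped.
- robot.sleep(seconds).
- robot.inverse_kinematics(position, orientation): joint angles nearest the present ones, or None.
- robot.sense(): the state.
- robot.grab_frame(name): name is "scene" or "top" or "wrist"; returns a dict with "image" (400x640x3 uint8, red, green, blue), "range_z" (400x640 float32, m along the optical axis (not along the pixel's ray), 0 where there is no reading), "fx", "fy", "cx", "cy" (pixels), "dist_coeffs" ([k1, k2, p1, p2, k3] as OpenCV has them; the pictures are not rectified), "R" (3x3) and "t" (3): a world point X has camera coordinates R X + t. Camera axes: x right, y down, z forward; pixel columns grow to the right and rows downward; lengths in m; the calibration is good to about 2 mm. A picture is of the moment at which its call begins.
A pose or a line that the arm cannot do raises robot.IKError and nothing moves.
- robot.close_job(): hands the job in, once; it reports no verdict.
The state is a dict: "t": time; "joint_pos": joint angles; "joint_velocities": joint speeds; "effort": joint torques, N m; "tcp_pos": TCP position; "tcp_rot": TCP orientation; "wrist_force": force on the tool from outside, world axes, zero at the start; "torque": the same for the moment, N m; "opening": opening from 0.0 (shut) to 1.0 (fully open).
Only numpy, scipy, OpenCV 4.12 (cv2) and the standard library are available. Lean on these libraries where they do the work, as an engineer would, in place of code of your own. Each camera call takes 0.05 s, during which the arm holds its last target. There are 200 camera calls.

## Task

Set the length stop of the tuck cutter for me: slide the stop along its slotted bracket until the wooden length gauge sits snug between the stop and the cutter's cheek plate. Then reach down into the narrow trough behind the bracket and grip the hidden hexagonal bolt head squarely across two opposite flats, without turning the bolt or shifting the stop, and leave the other things on the bench alone. Finish the program while still holding the bolt head firmly so that it cannot turn, because I shall then tighten the nut from the front.

Things in the scene. Friction and masses are not known exactly. Their poses are not given: they have to be found in the camera images.
- cutter: Tuck cutter, fixed. Origin on the bench under the back face of its slotted bracket; x away from the robot, y along the bracket to the guillotine, z up (frame C, mm). Wooden base x -95..70, y -200..200, 18 high. Upright bracket plate x -6..0, y -180..85, top z 104; slot z 71..89. The guillotine (cheek, posts, lever with black ball, to z 240: travel over it) stands at y > 100, mostly x < 0.
- trough (a point): Top middle of the trough behind the bracket, on C: x 26, y -70, z 104. The trough is open upwards, 52 mm wide: x 0 (bracket) to 52 (a wooden back board 14 thick, top z 90), floor z 18. The bolt head hangs in it; a loose offcut lies in it near y 100.
- stop (a joint): Place of the aluminium length stop on the bracket, m: 0 farthest from the guillotine, limit 0.085, grows towards C +y. About 4 N of friction; stays where left. Bolt axis at C y = -135 mm + this, z 80. Its carriage plate lies on the bracket's front (x -14..-6, 60 wide about the bolt, z 58..102). With a 130 mm gauge snug it reads 0.070.
- stop_push (a point): Where to push the stop: on the -y face of its finger plate, at C x -60, z 70. The finger plate stands out towards the robot at the stop's +y end: 10 mm thick in y (25 to 35 mm past the bolt axis), x -75..-6, z 36..95. Nut and bolt end reach out to x -38 on its -y side, so push at x -44 to -75. Axes as C.
- stop_face (a point): Middle of the finger plate's +y face, which meets the gauge: C x -35, z 34, 35 mm in +y from the bolt axis. Axes as C.
- cheek (a point): Point of the steel cheek plate's face where the gauge's tip must rest: C x -35, y 100, z 34. Axes as C; the gauge lies on its -y side. A 15 mm hole for thin cigars opens here; the gauge's 20 mm end bears on its rim and does not enter.
- gauge: Length gauge: loose dark wooden round stick with brass ends, 20 mm diameter, 130 mm long, 0.08 to 0.17 kg, lying along C y in a channel (strips beside it up to z 32) in front of the bracket. Origin at its middle, on its axis, z 34; y along it. It starts 0 to 12 mm short of the cheek plate and slides easily.
- gauge_foot (a point): Centre of the gauge's -y end, towards the stop.
- gauge_tip (a point): Centre of the gauge's +y end, towards the cheek plate.
- bolt_head (a point): Centre of the hidden steel hexagon bolt head: 24 mm across flats, 10 mm thick, C x 10..20, z 80; behind it washers (34 mm diameter) fill x 0..10. Moves in y with the stop. Its x axis: the bolt axis, towards the back board. Its y axis: normal of two parallel flats (at +-12 mm), which stand upright within 20 degrees; axes turn with the head.
- bolt (a joint): Turn of the bolt in its nut since the start, rad (0 at the start). The bolt is slack and turns easily (0.02 N m): fingers that close askew to the flats turn it. The nut does not turn.
- offcut: Bystander: loose wooden offcut 22 x 75 x 18 mm in the trough, along y, origin under its middle.
- spare_nut: Bystander: loose steel hexagon nut, 24 mm across flats, 13 high, on the cutter's base near C x -80, y 45.
- leaf_cutter: Small wheel cutter with a wooden handle lying on the aluminium rolling plate at the right, a bystander.
- press_block: Loose light wooden block 120 x 65 x 35 mm on the rolling plate, a bystander.
- bowl: Bystander: white bowl, 124 mm wide, 55 mm high, at the left.
- spanner: Steel spanner 210 mm long lying on the bench near the robot at the right, a bystander.
- tin: Brass-coloured tin, 64 mm diameter, 60 mm high, at the left, a bystander.
Things that resemble listed ones, but are neither listed nor needed, are in the scene too. Leave any purple look-alike of the gauge alone.

How it is judged:
By the outcome, as a careful person would: the job done as asked, in the order asked, and still so for the second after the job is handed in, while the arm keeps its last pose, push and grip.
It also fails if it takes over 48 s, if anything falls off the work surface, if the arm or the gripper's body presses on something with over 40 N, if the wrist force passes 120 N, or if a joint passes its speed limit or range.

## Working session

There is one attempt and no reset: what is moved stays moved. The work goes in short steps, each a Python script; the robot and the scene stay as the last script left them, time stands still between calls to the robot, and variables do not carry over. Pictures are saved under pics/ and viewed, about 8 in all and at most 12, crops included, and the job is handed in when it is done.

```bash
ls; mkdir -p pics; cat > h.py <<'E'
import numpy as np, cv2
from plant import robot
def frame(n):
    f=robot.grab_frame(n); f['K']=np.array([[f['fx'],0,f['cx']],[0,f['fy'],f['cy']],[0,0,1]]); f['d']=np.array(f['dist_coeffs']); f['R']=np.array(f['R']);f['t']=np.array(f['t']); return f
def rays(f,uv):
    p=cv2.undistortPoints(np.array(uv,float).reshape(-1,1,2),f['K'],f['d'])[:,0]
    return np.c_[p,np.ones(len(p))]
def onplane(f,uv,z):
    d=rays(f,uv)@f['R']; c=-f['R'].T@f['t']; return c+d*((z-c[2])/d[:,2])[:,None]
def cloud(f):
    v,u=np.mgrid[0:400,0:640]; r=rays(f,np.c_[u.ravel(),v.ravel()]); 
    return ((r*f['range_z'].ravel()[:,None]-f['t'])@f['R']).reshape(400,640,3)
def proj(f,P):
    return cv2.projectPoints(np.array(P,float).reshape(-1,1,3),cv2.Rodrigues(f['R'])[0],f['t'],f['K'],f['d'])[0][:,0]
def save(n,im): cv2.imwrite('pics/'+n,cv2.cvtColor(im,cv2.COLOR_RGB2BGR))
E
python3 - <<'E'
from h import *
import pickle
for n in('scene','top'):
    f=frame(n); save(n+'1.png',f['image']); pickle.dump(f,open(n+'.pkl','wb')); print(n,-f['R'].T@f['t'],f['R'][2],f['fx'])
print(robot.nose_length,robot.sense())
E
```

```text
pics
scene [1.1757483  0.18805358 0.94893417] [-0.61440209 -0.17261847 -0.76987852] 361.2521651448647
top [ 0.37493004 -0.02976232  1.12730085] [ 0.10308829  0.00342385 -0.99466632] 398.3702805714326
0.011 {'t': 0.1, 'joint_pos': array([-1.25790004,  0.469366  , -0.04860238,  1.53358464,  0.0241115 ,
        1.14097414, -0.08228172]), 'joint_velocities': array([-0.00122141, -0.00101757, -0.00128255, -0.00069906, -0.00082094,
        0.00152347, -0.00085055]), 'effort': array([ 1.24058006e-04, -5.11512351e+01, -4.72541526e-02, -2.38390499e+01,
        1.07457282e-02,  4.34270376e-03,  2.93899987e-06]), 'tcp_pos': array([0.22606258, 0.63548541, 0.24135854]), 'tcp_rot': array([3.14152564e+00, 1.74479673e-03, 1.22905894e+00]), 'wrist_force': array([0.03344679, 0.04435943, 1.28021675]), 'torque': array([-0.02096222,  0.00345047, -0.02375145]), 'opening': 1.0003286782891916}
```

View pics/top1.png

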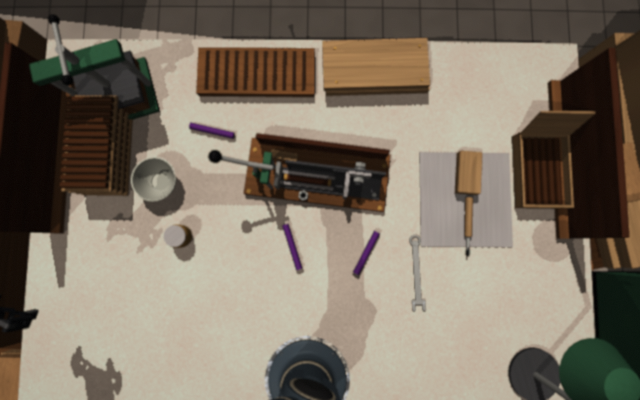

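View pics/scene1.png

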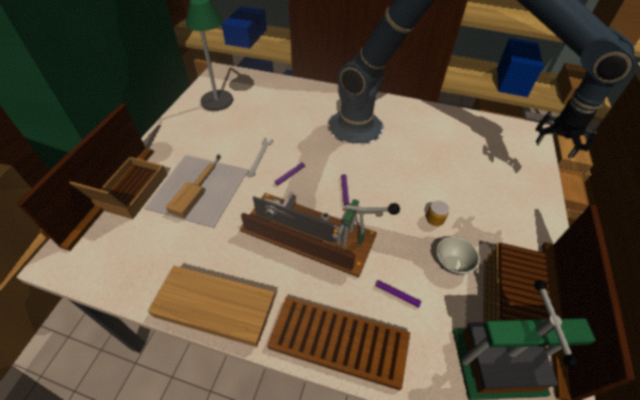

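The top view shows the cutter at (247..390, 135..212), with the guillotine to the left at about (265,165). The purple sticks at (212,130), (292,247) and (366,254) are look-alikes, so I leave them. Next I get a rough frame C and then look from above with the wrist camera.

```bash
python3 - <<'E'
from h import *
import pickle
f=pickle.load(open('top.pkl','rb')); P=cloud(f)
m=np.zeros((400,640),bool); m[128:220,240:400]=1
ok=m&(P[...,2]>.012)&(P[...,2]<.1)&(f['range_z']>0)
n,l,s,c=cv2.connectedComponentsWithStats(ok.astype(np.uint8)); k=1+s[1:,4].argmax(); print(s[k])
xy=P[l==k][:,:2].astype(np.float32); r=cv2.minAreaRect(xy*1000); print(r)
# back board: z~.09
b=ok&(abs(P[...,2]-.09)<.006)
save('top2.png',cv2.resize(f['image'][120:225,190:400],None,fx=3.8,fy=3.8,interpolation=cv2.INTER_CUBIC))
print(robot.sense()['tcp_pos'])
w=frame('wrist'); s=robot.sense()
from scipy.spatial.transform import Rotation as Ro
T=Ro.from_euler('xyz',s['tcp_rot']).as_matrix(); c=-w['R'].T@w['t']
print('cam in tool',T.T@(c-s['tcp_pos']),'\n',T.T@w['R'].T,w['fx'])
E
```

```text
[ 243  133  148   79 8003]
((563.7596435546875, -19.152725219726562), (400.7010498046875, 161.36622619628906), 83.27881622314453)
[0.22606258 0.63548541 0.24135854]
cam in tool [-1.12446051e-05 -7.13022340e-02 -1.31620997e-01] 
 [[ 9.99999572e-01 -1.78224234e-04 -9.08273169e-04]
 [ 4.28158585e-04  9.59058167e-01  2.83208844e-01]
 [ 8.20612122e-04 -2.83209111e-01  9.59057832e-01]] 293.9266893521886
```

View pics/top2.png

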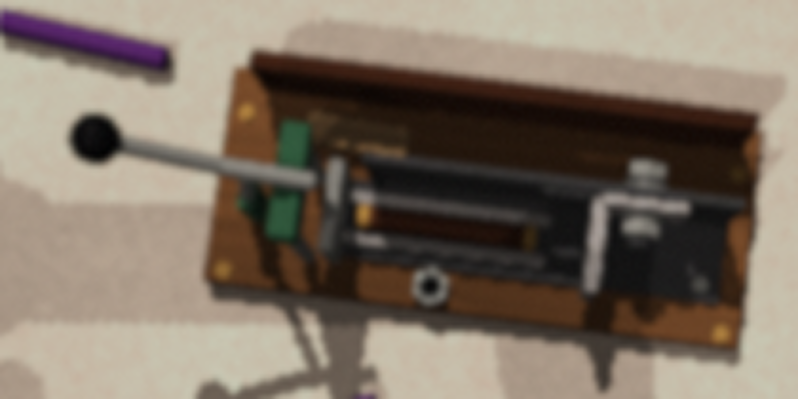

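The stick in the channel (dark wood with brass ends, crop (360..540, 215..240)) is the gauge. The stop is at (600..690, 200..290) and the bolt head and washers are behind it at (648,172). The offcut is at (370,135) and the spare nut at (430,285). Next: check reach, then take an overview with the wrist camera.

```bash
cat >> h.py <<'E'
from scipy.spatial.transform import Rotation as Ro
import json,os
def getC():
    if os.path.exists('C.json'): o,psi=json.load(open('C.json')); return np.array(o),psi
    return np.array([.5762,-.0206,0]),np.radians(-6.72)
def RC(): return Ro.from_euler('z',getC()[1])
def c2w(p): return getC()[0]+RC().apply(np.array(p,float)/1000)
def w2c(p): return RC().inv().apply(np.asarray(p)-getC()[0])*1000
# tool attitude on C: side=-1 -> tool x = -C y (camera on +x side); th: tilt about C x; al: tilt about C y
def att(side=-1,th=0,al=0):
    return (RC()*Ro.from_euler('x',th)*Ro.from_euler('y',al)*Ro.from_euler('xyz',[np.pi,0,side*np.pi/2])).as_euler('xyz')
E
python3 - <<'E'
from h import *
for side in(-1,1):
  for n,p,th,al in [('over',(60,-40,250),0,0),('tilt',(90,-90,200),0,.5),('tilt',(90,-90,200),0,.35),('grip',(22,-65,72),.3,0),('grip',(22,-65,72),-.3,0),('push',(-60,-60,60),0,0)]:
    q=robot.inverse_kinematics(c2w(p),att(side,th,al)); print(side,n,th,al,None if q is None else np.round(q,2))
E
```

```text
-1 over 0 0 [-0.56  0.51  0.88  1.66 -0.42  1.17 -1.27]
-1 tilt 0 0.5 [-0.3   0.88  0.82  1.26 -0.44  1.72 -1.18]
-1 tilt 0 0.35 [-0.33  0.79  0.81  1.37 -0.44  1.55 -1.18]
-1 grip 0.3 0 [-0.28  0.67  0.71  1.89 -0.88  1.01 -0.76]
-1 grip -0.3 0 [-0.68  0.74  0.9   1.91 -0.38  0.77 -1.34]
-1 push 0 0 [-0.59  0.61  0.88  2.11 -0.71  0.75 -0.94]
1 over 0 0 [-0.33  0.42  0.51  1.65 -0.22  1.13  1.69]
1 tilt 0 0.5 [-0.08  0.77  0.38  1.25 -0.19  1.67  1.74]
1 tilt 0 0.35 [-0.13  0.7   0.43  1.36 -0.22  1.49  1.77]
1 grip 0.3 0 [-0.01  0.58  0.32  1.87 -0.64  0.87  2.18]
1 grip -0.3 0 [-0.3   0.58  0.31  1.88  0.19  0.76  1.28]
1 push 0 0 [-0.23  0.48  0.37  2.09 -0.29  0.63  1.79]
```

```bash
python3 - <<'E'
from h import *
import pickle
robot.goto(c2w((60,-30,260)),att()); f=frame('wrist'); pickle.dump(f,open('w1.pkl','wb'))
s=robot.sense(); print(s['t'],w2c(s['tcp_pos']))
save('w1.png',f['image'])
E
```

```text
3.025 [ 60.05294776 -28.79212608 259.80378961]
```

View pics/w1.png

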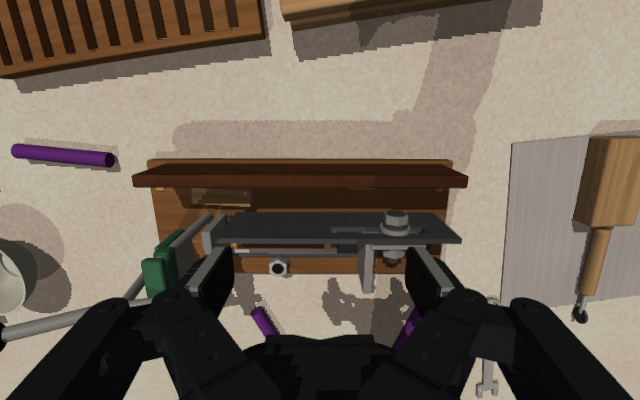

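```bash
python3 - <<'E'
from h import *
import pickle
f=pickle.load(open('w1.pkl','rb')); P=w2c(cloud(f).reshape(-1,3)).reshape(400,640,3)
P[f['range_z']<=0]=1e4
x,y,z=P[...,0],P[...,1],P[...,2]
def line(n,m):
    a=np.polyfit(y[m],x[m],1); r=x[m]-np.polyval(a,y[m]); k=abs(r)<3*np.median(abs(r))+.3
    a=np.polyfit(y[m][k],x[m][k],1); print(n,m.sum(),'slope',a[0],'x0',a[1],'std',r[k].std())
line('bracket back',(z>30)&(z<98)&(abs(x)<7)&(y>-165)&(y<-125))
line('bracket back',(z>25)&(z<65)&(abs(x)<7)&(y>-165)&(y<70))
m=(z>86)&(z<94)&(x>45)&(x<75); print('board',m.sum(),np.percentile(z[m],[5,50,95]),np.percentile(x[m],[1,50,99]),np.percentile(y[m],[.5,99.5])); line('board',m)
m=(z>101)&(z<107)&(abs(x+3)<7)&(y<85); print('brtop',m.sum(),np.median(z[m]),np.percentile(x[m],[2,50,98]),np.percentile(y[m],[.5,99.5]))
m=(z>40)&(z<97)&(x>-74)&(x<-20)&(y>-120)&(y<0); print('fingerplate',m.sum(),np.percentile(y[m],[2,50,98]))
m=(z>60)&(z<97)&(x>11.5)&(x<24); print('head',m.sum(),np.percentile(y[m],[2,50,98]),np.percentile(z[m],[2,50,98]),np.percentile(x[m],[2,98]))
m=(z>14)&(z<22)&(x>-100)&(x<-60)&(abs(y)<210);print('base',np.percentile(y[m],[.5,99.5]),np.percentile(x[m],[1]),np.median(z[m]))
print(w2c(onplane(f,[[461,242]],.104)))
E
```

```text
bracket back 543 slope -0.004070520569866505 x0 0.9506439840341036 std 0.3783532584031744
bracket back 1798 slope 0.0018046703557259049 x0 1.8995547545025109 std 0.2788575348002128
board 4441 [88.33301567 90.10448249 91.33894046] [54.54267516 61.72562733 68.46184732] [-184.45103936  169.55861434]
board 4441 slope 0.0014392648713758836 x0 61.791951163592124 std 4.120152613024091
brtop 1733 104.06485697572444 [-8.92788251 -0.82265188  2.4622451 ] [-180.461176    81.1469391]
fingerplate 901 [-117.27644601  -80.81064439   -4.22790446]
head 365 [-125.69545322 -112.50548711 -102.14325105] [72.24306292 88.73136574 94.27114502] [11.58706403 22.83602165]
base [-198.28837705  147.08618684] [-91.8782282] 18.34831730671685
[[  -2.47155705 -182.28531722  104.        ]]
```

C is good: z of the tops is right, the bracket face is offset by +1.8 mm (corrected below), and the bolt head is at y ≈ -113, so the stop reads ≈ 0.022. Now push the stop.

```bash
python3 - <<'E'
from h import *
o,psi=getC(); o=o+RC().apply([.0017,-.0003,0]); json.dump([o.tolist(),psi],open('C.json','w'))
def st(n):
    s=robot.sense(); print(n,round(s['t'],2),np.round(w2c(s['tcp_pos']),1),'F_C',np.round(RC().inv().apply(s['wrist_force']),1),round(s['opening'],3))
robot.grip(0.0,20)
robot.goto(c2w((-60,-122,150)),att()); st('above')
print(robot.move_straight(c2w((-60,-122,62)),.12,contact_N=8)); st('down')
print(robot.move_straight(c2w((-60,-75,62)),.06,contact_N=15)); st('push1')
print(robot.move_straight(c2w((-60,-45,62)),.03,contact_N=12)); st('push2')
E
```

```text
above 4.56 [ -58.1 -121.4  150.9] F_C [1.5 1.3 0.6] -0.002
False
down 5.44 [ -59.3 -122.2   62.5] F_C [-0.7  0.5 -0.3] 0.002
False
push1 6.38 [-59.5 -74.3  62.5] F_C [-0.7 -2.3  5.6] 0.001
True
push2 6.94 [-59.3 -65.3  63. ] F_C [-1.5 -1.2  4.6] -0.002
```

```bash
python3 - <<'E'
from h import *
import pickle
f=frame('wrist'); pickle.dump(f,open('w2.pkl','wb'))
s=robot.sense(); print(s['t'],w2c(s['tcp_pos']),RC().inv().apply(s['wrist_force']))
save('w2.png',f['image'])
P=w2c(cloud(f).reshape(-1,3)).reshape(400,640,3);x,y,z=P[...,0],P[...,1],P[...,2]
m=(z>60)&(z<97)&(x>11.5)&(x<24)&(f['range_z']>0); print('head',m.sum(),np.percentile(y[m],[2,50,98]),np.percentile(z[m],[2,50,98]))
E
```

```text
6.9917 [-59.35485086 -65.31644997  62.98767434] [ 0.15666525 -0.70576538  4.30900092]
head 2001 [-77.9773988  -66.70273673 -55.34553233] [86.55963813 90.70552518 94.38295321]
```

View pics/w2.png

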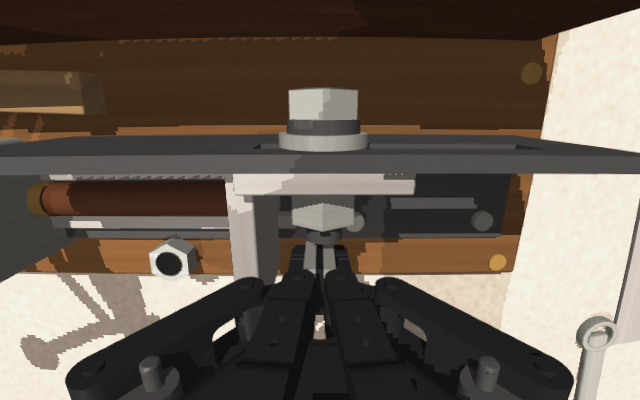

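```bash
python3 - <<'E'
from h import *
import pickle
def st(n):
    s=robot.sense(); print(n,round(s['t'],2),np.round(w2c(s['tcp_pos']),1),'F_C',np.round(RC().inv().apply(s['wrist_force']),1))
print(robot.move_straight(c2w((-60,-55,62.6)),.02,contact_N=12)); st('push3')
print(robot.move_straight(c2w((-60,-55,62.6)),.01,contact_N=14)); st('push4')
f=frame('wrist')
P=w2c(cloud(f).reshape(-1,3)).reshape(400,640,3);x,y,z=P[...,0],P[...,1],P[...,2]
m=(z>60)&(z<97)&(x>11.5)&(x<24)&(f['range_z']>0); print('head',m.sum(),np.percentile(y[m],[2,50,98]))
g=(z>36)&(z<46)&(abs(x+35)<8)&(y>-60)&(y<120)&(f['range_z']>0); print('gauge',g.sum(),np.percentile(y[g],[.5,99.5]))
m=(z>60)&(x>-60)&(x<-15)&(y>80)&(y<115)&(f['range_z']>0); print('cheek',m.sum(),np.percentile(y[m],[1,5,50]) if m.sum() else '')
E
```

```text
True
push3 7.38 [-59.2 -65.1  63.5] F_C [-0.  -0.7  4.7]
True
push4 8.11 [-59.2 -65.1  63.8] F_C [-1.3 -1.8  5. ]
head 1943 [-77.92628591 -66.68220938 -55.34785084]
gauge 5454 [-42.07279036  98.75710506]
cheek 259 [96.37577302 96.64163983 97.87053035]
```

Pushing again with 12–14 N moves nothing. Depth gives the cheek at y ≈ 98 and the bolt at -66.7, which is 164.7 apart (165 when snug). I back off and check the gauge gaps and the bolt head's angle in two views.

```bash
python3 - <<'E'
from h import *
import pickle
def st(n):
    s=robot.sense(); print(n,round(s['t'],2),np.round(w2c(s['tcp_pos']),1),'F_C',np.round(RC().inv().apply(s['wrist_force']),1))
p=w2c(robot.sense()['tcp_pos'])
robot.move_straight(c2w(p+[0,-12,0]),.05); st('back')
robot.move_straight(c2w(p+[0,-12,110]),.2)
robot.goto(c2w((-90,25,200)),att()); f=frame('wrist'); pickle.dump(f,open('g.pkl','wb')); st('g')
robot.goto(c2w((40,-66.5,152)),att(al=.41)); robot.sleep(.2); b=frame('wrist'); pickle.dump(b,open('b.pkl','wb')); st('b')
up=lambda i:cv2.resize(i,None,fx=2.5,fy=2.5,interpolation=cv2.INTER_CUBIC)
G=proj(f,c2w(np.array([[-35,-35,34],[-35,98,34]]))); H=proj(b,c2w([[20,-66.5,80]]))[0]; print(G,H)
g=G.mean(0).astype(int); g=up(f['image'][max(0,g[1]-50):g[1]+50,g[0]-130:g[0]+130])
h=H.astype(int); hh=cv2.resize(b['image'][h[1]-35:h[1]+35,h[0]-80:h[0]+80],None,fx=4.0625,fy=4.0625,interpolation=cv2.INTER_CUBIC); save('gb.png',np.vstack([g,hh[:,:650]]))
E
```

```text
back 8.55 [-59.6 -77.4  63.5] F_C [-0.9  0.   1. ]
g 9.82 [-90.6  24.6 199. ] F_C [ 0.7 -0.  -0.7]
b 10.78 [ 39.8 -65.3 153.3] F_C [-0.   0.  -0.6]
[[380.18245862 128.25922663]
 [245.56798498 128.12199237]] [320.52585138 197.93079255]
```

View pics/gb.png

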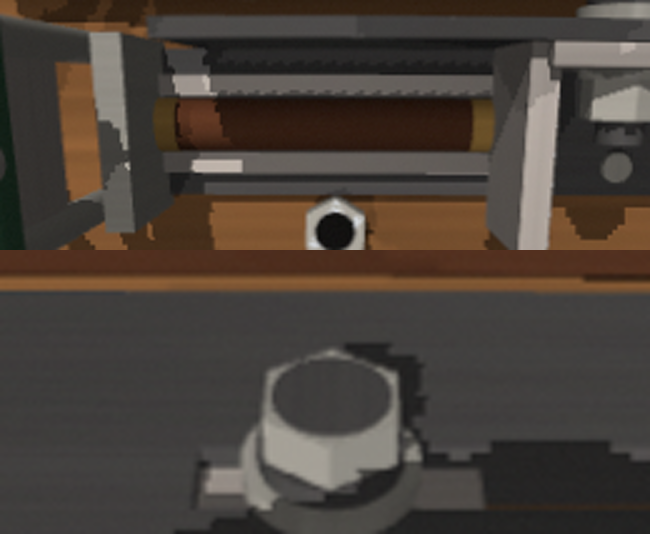

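The gauge's brass ends touch the cheek (157,125) and the stop's finger plate (493,125), with no gap. The hex head's end face is at (332,400) with the ridge between its upper flats at (332,462..490), so it stands nearly upright. Now measure the angle from the edges of the side flats, with a closer view as a second measurement.

```bash
cat > ang.py <<'E'
from h import *
def ang(f,x0=20.0,yc=-66.5,zr=(75,85),dbg=False):
    g=cv2.cvtColor(f['image'],cv2.COLOR_RGB2GRAY).astype(float)
    out={}
    c=proj(f,c2w([[x0,yc,80]]))[0]; rows=sorted(proj(f,c2w([[x0,yc,zr[0]],[x0,yc,zr[1]]]))[:,1])
    for sgn in(1,-1):
        pts=[]
        for r in range(int(np.ceil(rows[0])),int(rows[1])+1):
            e=proj(f,c2w([[x0,yc+sgn*12,80]]))[0][0]; lo=int(e)-9; d=np.gradient(g[r])[lo:lo+19]
            # outward drop bright->dark ; image right = -y
            d=d if sgn>0 else -d
            k=int(d.argmax()); 
            if 0<k<18:
                a,b_,c_=d[k-1:k+2]; k+= .5*(a-c_)/(a-2*b_+c_) if a-2*b_+c_ else 0
            pts.append((lo+k,r))
        ray=RC().inv().apply(rays(f,pts)@f['R']); cam=w2c(-f['R'].T@f['t'])
        W=cam+ray*((x0-cam[0])/ray[:,0])[:,None]
        a=np.polyfit(W[:,2]-80,W[:,1],1); res=W[:,1]-np.polyval(a,W[:,2]-80); k=abs(res)<2*np.median(abs(res))+.1
        a=np.polyfit(W[k,2]-80,W[k,1],1); out[sgn]=a
        print('side',sgn,'n',k.sum(),len(k),'y at z80 %.2f'%a[1],'slope deg %.2f'%np.degrees(np.arctan(a[0])),'rms %.2f'%res[k].std())
    print('centre y %.2f width %.2f'%((out[1][1]+out[-1][1])/2,out[1][1]-out[-1][1]))
    return out
E
python3 - <<'E'
from ang import *
import pickle
b=pickle.load(open('b.pkl','rb')); ang(b)
robot.grip(1.0,20)
robot.goto(c2w((20,-66.5,140)),att(al=.25)); robot.sleep(.3); f=frame('wrist'); pickle.dump(f,open('b2.pkl','wb')); s=robot.sense(); print(s['t'],w2c(s['tcp_pos']))
ang(f); H=proj(f,c2w([[20,-66.5,80]]))[0]; print(H); h=H.astype(int)
save('b2.png',np.hstack([cv2.resize(f['image'][max(0,h[1]-60):h[1]+60,h[0]-70:h[0]+70],None,fx=4,fy=4,interpolation=cv2.INTER_CUBIC)]))
E
```

```text
side 1 n 9 9 y at z80 -54.65 slope deg 1.45 rms 0.07
side -1 n 9 9 y at z80 -79.23 slope deg 1.07 rms 0.09
centre y -66.94 width 24.58
12.2417 [ 20.63443953 -66.62973161 139.80756782]
side 1 n 7 7 y at z80 -54.66 slope deg 0.72 rms 0.07
side -1 n 7 7 y at z80 -79.18 slope deg 2.92 rms 0.03
centre y -66.92 width 24.52
[318.73063529 200.90604358]
```

View pics/b2.png

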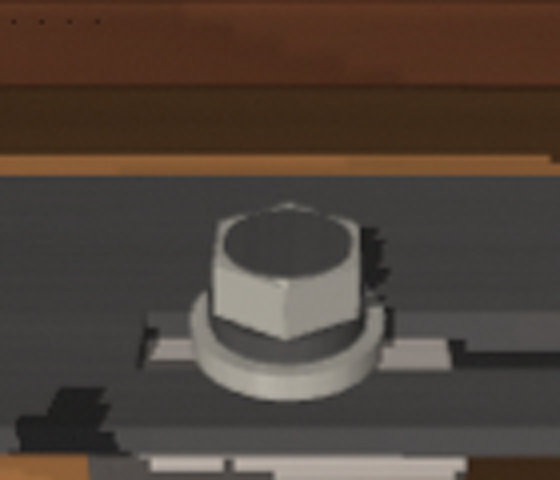

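Head angle from four flat edges: about +1.5° (top leaning to +y), centre y = -66.9. Pregrasp, descend with half-open jaws, and close in stages while watching the force.

```bash
python3 - <<'E'
from ang import *
import pickle
def st(n):
    s=robot.sense(); print(n,round(s['t'],2),np.round(w2c(s['tcp_pos']),2),'F_C',np.round(RC().inv().apply(s['wrist_force']),1),'M',np.round(RC().inv().apply(s['torque']),2),round(s['opening'],3))
A=att(th=-np.radians(1.5)); X=22.5;Y=-66.6
robot.grip(.52,20)
robot.goto(c2w((X,Y,150)),A); robot.sleep(.3); st('pre')
print(robot.move_straight(c2w((X,Y,112)),.08,attitude=A,contact_N=5)); st('mid')
robot.sleep(.2); f=frame('wrist'); save('pre.png',f['image'][:, 120:520]); 
print(robot.move_straight(c2w((X,Y,72.5)),.06,attitude=A,contact_N=5)); robot.sleep(.3); st('down')
f=frame('wrist'); save('dn.png',np.hstack([cv2.imread('pics/pre.png')[...,::-1],f['image'][:,120:520]])); pickle.dump(f,open('dn.pkl','wb'))
E
```

```text
pre 13.41 [ 23.17 -66.81 149.55] F_C [-0.1  0.5 -0.2] M [ 0.05  0.02 -0.04] 0.522
False
mid 14.03 [ 22.49 -66.81 111.8 ] F_C [-0.1 -0.6 -0.6] M [ 0.03  0.02 -0.01] 0.519
False
down 15.39 [ 22.69 -66.57  72.79] F_C [ 0.6 -0.9  1. ] M [0.02 0.04 0.01] 0.523
```

View pics/dn.png

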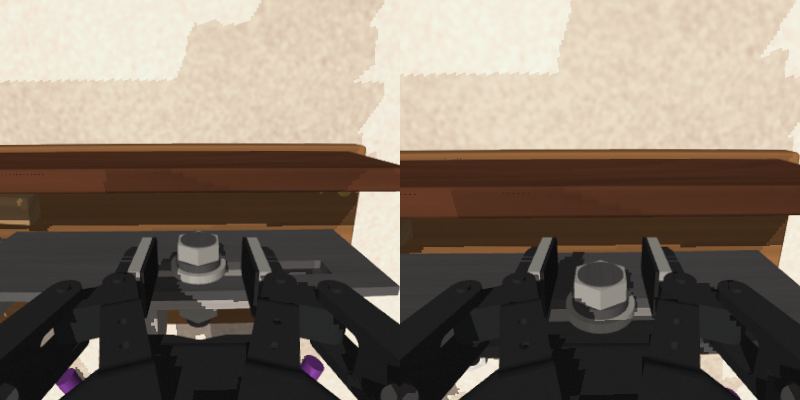

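The jaws straddle the head evenly, with gaps of about 24 and 23 px. Close gently in stages.

```bash
python3 - <<'E'
from ang import *
import pickle
def st(n):
    s=robot.sense(); print(n,round(s['t'],2),np.round(w2c(s['tcp_pos']),2),'F_C',np.round(RC().inv().apply(s['wrist_force']),1),'M',np.round(RC().inv().apply(s['torque']),2),round(s['opening'],4)); return s
for o in (.4,.34,.32,.31,.30,.29,.28,.27,.26,.25):
    robot.grip(o,20); s=st(o)
    if s['opening']>o+.008 or abs(RC().inv().apply(s['wrist_force'])[1])>4: break
f=frame('wrist'); pickle.dump(f,open('c1.pkl','wb')); 
try: ang(f)
except Exception as e: print(e)
E
```

```text
0.4 15.71 [ 22.5  -66.57  72.53] F_C [-0.1 -0.8 -0.1] M [ 0.02 -0.01  0.  ] 0.3958
0.34 15.93 [ 22.51 -66.59  72.49] F_C [0.3 0.2 0.1] M [0.09 0.04 0.04] 0.3419
0.32 16.15 [ 22.48 -66.6   72.49] F_C [-0.   0.5 -0.2] M [0.03 0.05 0.01] 0.3158
0.31 16.37 [ 22.51 -66.6   72.51] F_C [-0.3 -0.5 -0.5] M [0.02 0.02 0.03] 0.3095
0.3 16.58 [ 22.49 -66.63  72.51] F_C [ 0.1  0.5 -0.5] M [ 0.05 -0.05 -0.02] 0.2967
0.29 16.8 [ 22.51 -66.64  72.51] F_C [-1.3  0.1  0.5] M [ 0.04 -0.01 -0.04] 0.2911
0.28 17.02 [ 22.54 -66.95  72.56] F_C [ 0.3 -0.  -0.4] M [-0.21  0.02  0.02] 0.2819
0.27 17.23 [ 22.52 -66.93  72.61] F_C [-0.5 -1.9  1.1] M [-0.26  0.04  0.03] 0.2742
0.26 17.45 [ 22.51 -66.95  72.6 ] F_C [ 0.1 -1.9  1.5] M [-0.39  0.1   0.01] 0.2768
side 1 n 9 11 y at z80 -52.60 slope deg -36.99 rms 0.91
side -1 n 11 11 y at z80 -78.91 slope deg 1.99 rms 0.04
centre y -65.75 width 26.31
```

```bash
python3 - <<'E'
from ang import *
import pickle
def st(n):
    s=robot.sense(); print(n,round(s['t'],2),np.round(w2c(s['tcp_pos']),2),'F_C',np.round(RC().inv().apply(s['wrist_force']),1),'M',np.round(RC().inv().apply(s['torque']),2),round(s['opening'],4)); return s
for g in (40,80): robot.grip(0.0,g); robot.sleep(.2); st(g)
robot.sleep(.5); st('hold'); f=frame('wrist'); pickle.dump(f,open('c2.pkl','wb'))
H=proj(f,c2w([[20,-66.9,80]]))[0].astype(int); print(H)
t=frame('top'); pickle.dump(t,open('top9.pkl','wb'))
i=cv2.resize(f['image'][H[1]-60:H[1]+60,H[0]-65:H[0]+65],(420,388),interpolation=cv2.INTER_CUBIC)
j=cv2.resize(t['image'][120:217,260:355],(380,388),interpolation=cv2.INTER_CUBIC); save('c2.png',np.hstack([i,j]))
E
```

```text
40 17.92 [ 22.52 -66.89  72.63] F_C [-1.4 -2.9  1.6] M [-0.54  0.16  0.  ] 0.2682
80 18.33 [ 22.54 -66.93  72.74] F_C [-1.3 -2.9  5.2] M [-0.63  0.35  0.01] 0.2525
hold 18.83 [ 22.56 -66.89  72.73] F_C [-1.  -2.4  3.5] M [-0.63  0.32  0.07] 0.2547
[319 274]
```

View pics/c2.png

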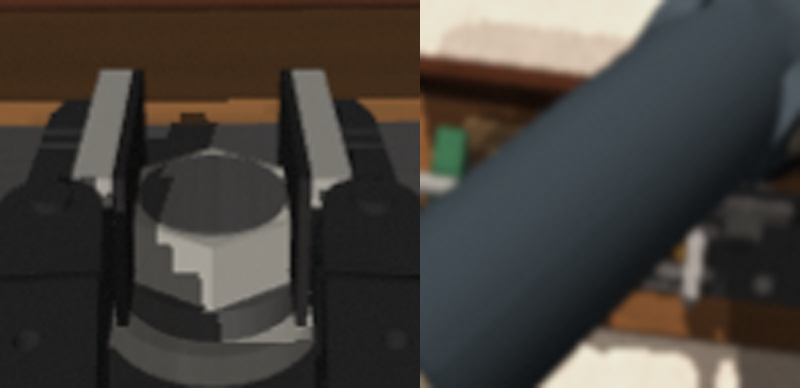

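```bash
python3 -c "
from h import *
robot.close_job(); s=robot.sense(); print(s['t'],w2c(s['tcp_pos']),s['opening'])"
```

```text
the job is handed in; nothing more can be done
the job is handed in; nothing more can be done
```

The length stop is set against the gauge, and I handed the job in with the gripper holding the bolt head across two opposite flats at 80 N. It took about 19 s of the 48 s allowed.

- **Stop and gauge:** I pushed the stop until two further pushes, set to halt at 12 and 14 N, no longer moved it. Afterwards the picture showed no gap at either end of the gauge. The depth reading put the bolt axis 164.7 mm from the cheek; snug is 165 mm.
- **Bolt head:** The four flat-edge measurements ran from 0.7° to 2.9° from upright. I tilted the jaws by 1.5°, near their average.
- **Grip:** As the jaws closed, the arm settled onto the measured centre of the head (y -66.9), and at full grip the wrist force was only about 4 N. It presses the stop lightly towards the gauge. The last close-up shows the head between both pads with its top edge still upright, so I saw no sign of turning.

**Weaker checks:**
- My flat-edge measurement failed on one side once the jaws closed, because a finger hid the edge. After that I judged the bolt's angle by eye.
- After gripping, the arm hid most of the gauge from the top camera. That the stop did not shift rests on the jaw position and forces, not on a clear picture.
- I never touched the offcut, the spare nut or the other things on the bench, but took no final picture to check them.

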